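# Reset and restart the tripped column heater

### The arm

A 7-joint arm with a two-finger parallel gripper is mounted at the origin on the work surface. World frame = base frame: x ahead of the robot, y to its left, z up, the work surface at z = 0. Lengths are in m, angles in degrees, forces in N, time in s.
With the tool pointing down it reaches from about 0.425 to 0.875 m from the base axis. Payload 4.7 kg.
Tool frame: the origin (TCP) lies at the very end of the fingers, on their centre line; the grasp point (between the pads) lies env.grip_point_offset behind it (env.grip_point_offset is the distance from the TCP to the grasp point, in m); z points along the fingers, y is the direction in which the jaws open and shut (so a half turn about z gives the same grasp; the last joint's range is limited). The gripper opens to 87 mm and grips with 3 to 60 N. Pads are 19 mm wide; open, the fingers measure 117 mm over their backs; the gripper's body (75 mm by 190 mm) begins 51 mm behind the grasp point.
Start: joints at [71.396, 18.392, -4.016, 83.108, 1.295, 78.541, -3.26], TCP at [0.216, -0.613, 0.223] pointing down, gripper open.
Joint ranges: [-163.93, 163.93], [-17.29, 119.83], [-79.2, 71.16], [3.27, 140.29], [-89.18, 269.18], [5.43, 117.66], [-154.24, 154.24]. Speed limits (degrees/s): [147.25, 147.25, 180, 180, 180, 180, 180].

### API

Orientations are given as [roll, pitch, yaw] about the fixed x, y, z axes, in that order (R = Rz(yaw) Ry(pitch) Rx(roll)).
In Python, from cell import env gives the robot as it stands.
- The arm moves only by the tool send_rows, never from a script. Its argument "plan" is a list of rows, each a list of 7 numbers: the finger opening in mm, from 0 to 87, then the shift along the tool's x, y, z in mm, then the turn, a rotation vector about the tool's x, y, z in rad. A call has 1 to 12 rows; each row shifts and turns the commanded pose from where the row before left it, along the tool's axes as they then stand; what a row does not reach is not made up. A row lasts 1/10 s, in which the tool goes at most 50 mm and 8.59 degrees, less where a joint would pass 70% of its speed; a pose out of reach is approached as far as the arm can. A call is refused whole if a number of a shift passes 50 or a number of a turn 0.15, either way. A call with a gripper value outside its range is refused whole. The fingers move at their own pace and stop on an object; "grip_force" is the grip in N (left out, the last holds). Time passes only in rows, so rows that do not move let the fingers close. It gives the time, the measured TCP pose, the force and the opening at its end, in the units of the state.
- env.get_obs(): the state, without advancing time (a new reading comes with each control period).
- env.read_camera(name): name is "scene" or "top" or "wrist"; returns the picture (480x640x3 uint8, red, green, blue); there is no depth.
- env.get_calibration(name): a dict with "fx", "fy", "cx", "cy" (pixels), "k1" (the pictures are not rectified: a ray, as slopes to the right and down, at radius r is drawn at 1 + k1 r^2 times it, then the intrinsics apply), "extrinsics" (4x4, takes a point from camera to world coordinates). Camera axes: x right, y down, z forward; pixel columns grow to the right and rows downward; lengths in m; the calibration is good to about 2 mm. A picture is of the moment at which its call begins: read the wrist's pose just before it. get_calibration takes no time and is no camera call; for the wrist camera it gives the pose at the moment of the call.
- env.sign_off(): hands the job in, once; it reports no verdict.
Trained networks look in the newest picture that a camera, given by its name, has taken for a name from the list of things; names that differ only in an ending like _2 or _b are one class to them, and where a whole thing is asked for, a point or a joint stands for the part that bears it (a point fixed in the world has none). Each returns a list of dicts, best first, with "confidence" (0 to 1); they miss things now and then, are a little off and sometimes report something else, mostly with a low value. They report only what shows in the picture. A call takes as long as a camera call.
- env.regions_of(camera, query): "region" (480x640 bool, what is visible of it) and "rect" ([left, top, right, bottom] in pixels, round what is visible of it).
The state is a dict: "time_s": time; "qpos": joint angles; "joint_velocities": joint speeds; "effort": joint torques, N m; "tool_pos": TCP position; "tool_rot": TCP orientation; "force": force on the tool from outside, world axes, zero at the start; "wrist_torque": the same for the moment, N m; "grip_width": finger opening in m.
Only numpy, scipy, OpenCV 4.12 (cv2) and the standard library are available. Lean on these libraries where they do the work, as an engineer would, in place of code of your own. Each camera call takes 0.05 s, during which the arm holds its last target. There are 200 camera calls.

### The job

One of the two column heaters has tripped: the one with the red lamp. Without gripping anything, press its two yellow reset keys down together, one fingertip on each, hold both fully down for at least two seconds and let both spring back up; only then press its green start key fully down, where it latches, and move clear. Press none of the other heater's keys, and leave the bottles, boxes, tray and wrench where they are.

Things in the scene. Friction and masses are not known exactly. Their poses are not given: they have to be found in the camera images.
- heater_tripped: The tripped column heater, lamp red: fixed white box 320 (x) x 125 (y) x 115 mm high; may stand left or right. Origin: centre of underside; front end (-x) towards the robot. On its flat top: yellow reset keys at x -70, y +31 and -31; green start key at x -130, y 0; display and lamp at x -25. Keys 24 across in black collars 12 high, 40 across; key tops 137 above bench when up, 131 fully down.
- heater_running: The other column heater, lamp green: fixed white box 320 (x) x 125 (y) x 115 mm high; may stand left or right. Origin: centre of underside; front end (-x) towards the robot. On its flat top: yellow reset keys at x -70, y +31 and -31; green start key at x -130, y 0; display and lamp at x -25. Keys 24 across in black collars 12 high, 40 across; key tops 137 above bench when up, 131 fully down. Start key already down.
- tripped_reset_left (a joint): Tripped heater, left (+y) yellow reset key: value 0 = up, 0.006 = fully down (6 mm travel straight down). Springs back when released; starts to move at 0.75 N, fully down at 2.5 N (so 5 N for both keys).
- tripped_reset_right (a joint): Tripped heater, right (-y) yellow reset key: value 0 = up, 0.006 = fully down (6 mm travel straight down). Springs back when released; starts to move at 0.75 N, fully down at 2.5 N (so 5 N for both keys).
- tripped_start (a joint): Tripped heater, green start key: value 0 = up (as it starts), 0.006 = fully down (6 mm travel straight down). Resists with about 3 N of friction and stays where it is pushed (latches); it does not spring back.
- tripped_reset_left_top (a point): Centre of the left reset key's top face, on the key's axis; it moves with the key. About 137 mm above the bench when up.
- tripped_reset_right_top (a point): Centre of the right reset key's top face, on the key's axis; it moves with the key. About 137 mm above the bench when up. The two reset keys are 62 mm apart, centre to centre.
- tripped_start_top (a point): Centre of the start key's top face, on the key's axis; it moves with the key. About 137 mm above the bench when up.
- running_reset_left (a joint): Other heater, left yellow reset key: value 0 = up, 0.006 = fully down (6 mm travel straight down). Springs back when released; starts to move at 0.75 N, fully down at 2.5 N (so 5 N for both keys). Leave alone.
- running_reset_right (a joint): Other heater, right yellow reset key: value 0 = up, 0.006 = fully down (6 mm travel straight down). Springs back when released; starts to move at 0.75 N, fully down at 2.5 N (so 5 N for both keys). Leave alone.
- column_box_a_mid (a point): Centre of the black column box, 120 x 50 x 30 mm, loose on top of the tripped heater's rear half.
- column_box_b_mid (a point): Centre of the black column box, 120 x 45 x 30 mm, loose on top of the other heater's rear half.
- amber_bottle_mid (a point): Centre (half-way up) of an amber bottle, 56 mm across, 110 high, on the bench in front of the tripped heater.
- clear_bottle_mid (a point): Centre (half-way up) of a clear bottle, 52 mm across, 100 high, on the bench in front of the other heater.
- white_jar_mid (a point): Centre (half-way up) of a white jar with black cap, 84 mm across, 130 high, on the bench at the right.
- vial_tray_mid (a point): Centre of an open blue divided tray, 140 x 100 x 35 mm, on the bench at the left.
- wrench_grip (a point): Middle of the handle of a steel wrench, 150 mm long, lying on the bench at the left.

How it is judged:
By the outcome, as a careful person would: the job done as asked, in the order asked, and still so for the second after the job is handed in, with the robot touching nothing.
It also fails if it takes over 42 s, if anything falls off the work surface, if the arm or the gripper's body presses on something with over 40 N, if the wrist force passes 120 N, or if a joint passes its speed limit or range.

## Working session

There is one attempt and no reset: what is moved stays moved. The work goes in short steps, Python scripts to look and compute and a tool call to move; the robot and the scene stay as the last step left them, time stands still between calls to the robot, and variables do not carry over. Pictures are saved under pics/ and viewed, about 8 in all and at most 12, crops included, and the job is handed in when it is done.

Besides the shell and the picture viewer there is one more tool, called after "Emit:" as a command line: name --pt "numbers of a row" for each row, then --argument value for the rest. send_rows: Moves the arm, as the interface text tells. Its arguments: {"type":"object","properties":{"plan":{"type":"array"},"grip_force":{"type":"number"}},"required":["plan"]}

```bash
ls; mkdir -p pics
python3 - <<'E'
from cell import env
import cv2
print(env.get_obs(), env.grip_point_offset)
for c in("scene","top"):
    im=env.read_camera(c); cv2.imwrite(f"pics/{c}0.png",im[:,:,::-1])
    k=env.get_calibration(c); print(c,k)
    for q in("heater_tripped","heater_running","tripped_reset_left","tripped_reset_right","tripped_start"):
        for r in env.regions_of(c,q)[:3]: print(q,round(r["confidence"],2),r["rect"])
E
```

```text
pics
{'time_s': 0.0, 'qpos': array([71.39644342, 18.4394206 , -4.01532776, 83.17522986,  1.29695651,
       78.54041138, -3.26104934]), 'joint_velocities': array([ 0.02220656,  0.00203398, -0.03596702,  0.04278008,  0.09286651,
        0.0738157 ,  0.01990217]), 'effort': array([ 3.09441680e-05, -4.91287422e+01, -4.04000301e-01, -3.12528741e+01,
       -6.40635495e-02,  4.37452400e-02,  2.13025046e-04]), 'tool_pos': array([ 0.21578088, -0.61255067,  0.22145453]), 'tool_rot': array([-1.79890290e+02,  7.73407673e-03,  1.94124688e+01]), 'force': array([-0.07653822, -0.89221378,  0.08708022]), 'wrist_torque': array([ 0.03714265, -0.02530239,  0.00301594]), 'grip_width': 0.08691339347881416} 0.0187
scene {'fx': 519.6051718775957, 'fy': 519.6051718775957, 'cx': 320.2423916391611, 'cy': 233.56311439413804, 'k1': -0.14941971042358743, 'extrinsics': array([[-0.75523183,  0.45562525, -0.47120114,  1.06918963],
       [ 0.65527787,  0.54167869, -0.52649322,  0.65009157],
       [ 0.01535601, -0.70639212, -0.70765413,  0.96660611],
       [ 0.        ,  0.        ,  0.        ,  1.        ]])}
h
[... 300 characters left out ...]
5.6]
tripped_start 0.41 [361.1, 257.9, 372.9, 269.6]
top {'fx': 520.0132291494458, 'fy': 520.0132291494458, 'cx': 319.29793180664547, 'cy': 242.01192372751444, 'k1': -0.008882868999831707, 'extrinsics': array([[-0.02839766, -0.9940117 ,  0.10551923,  0.37936192],
       [-0.99956459,  0.02908433,  0.00497415, -0.01231141],
       [-0.00801332, -0.10533204, -0.99440482,  1.45946445],
       [ 0.        ,  0.        ,  0.        ,  1.        ]])}
heater_tripped 0.79 [217.8, 143.4, 280.0, 264.4]
heater_running 0.94 [365.1, 141.1, 433.1, 265.0]
tripped_reset_left 0.5 [234.3, 228.2, 243.8, 236.0]
tripped_reset_right 0.64 [257.7, 224.1, 270.8, 234.3]
tripped_start 0.43 [246.4, 246.7, 259.2, 255.8]
```

```bash
cat > h.py <<'E'
import numpy as np, cv2
from cell import env
def ray(c,uv,z,k=None):
    k=k or env.get_calibration(c)
    K=np.array([[k["fx"],0,k["cx"]],[0,k["fy"],k["cy"]],[0,0,1]])
    p=cv2.undistortPoints(np.array([[uv]],float),K,np.array([k["k1"],0,0,0.]))[0,0]
    E=k["extrinsics"]; d=E[:3,:3]@[p[0],p[1],1]; o=E[:3,3]
    return o+d*(z-o[2])/d[2]
E
python3 - <<'E'
from h import *
a=cv2.imread("pics/scene0.png");b=cv2.imread("pics/top0.png")
cv2.imwrite("pics/m.png",np.vstack([cv2.resize(a[130:420,100:500],(600,435))[:300],cv2.resize(b[130:280,180:480],(600,300))]))
cv2.imwrite("pics/top_c.png",cv2.resize(b[130:320,180:480],(800,507),interpolation=cv2.INTER_CUBIC))
for n,uv in dict(L=(239,232),R=(264,229.2),S=(252.8,251.2)).items(): print(n,ray("top",uv,.137))
for n,uv in dict(L=(359.7,290),R=(337.7,271.4),S=(367,263.7)).items(): print(n,ray("scene",uv,.137))
E
```

```text
L [0.5515481  0.19956713 0.137     ]
R [0.55689755 0.13523706 0.137     ]
S [0.50105957 0.16485419 0.137     ]
L [0.56185589 0.20785608 0.137     ]
R [0.562443   0.14161272 0.137     ]
S [0.49991089 0.16612938 0.137     ]
```

View pics/scene0.png

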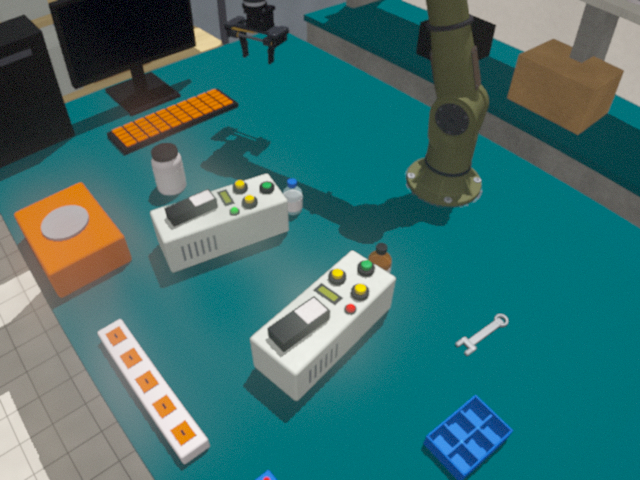

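View pics/top_c.png

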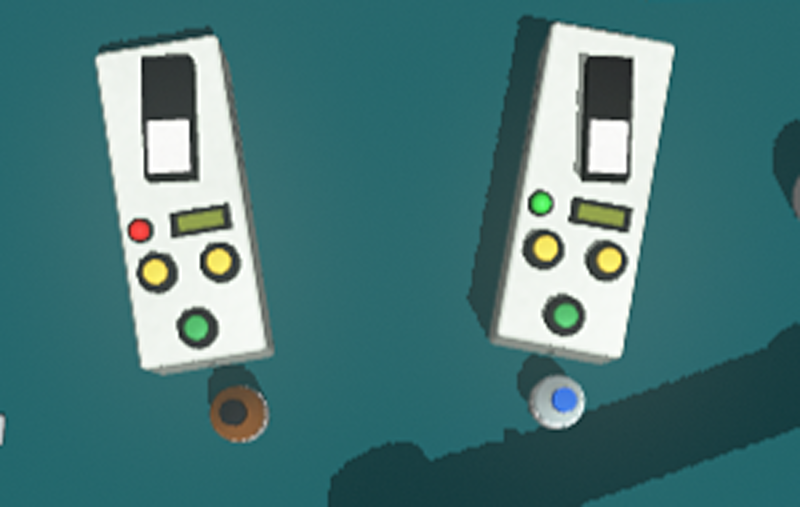

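The left heater (larger y) has the red lamp at (140,230) in the crop. Its yellow keys are at (155,272) and (219,262), and the green key is at (196,327). I'll refine these by colour.

```bash
cat >> h.py <<'E'
from scipy.optimize import least_squares
M=np.array([[-.07,.031],[-.07,-.031],[-.13,0]])
def blobs(im,lo,hi,amin=15):
    m=cv2.inRange(cv2.cvtColor(im,cv2.COLOR_BGR2HSV),lo,hi)
    n,_,s,c=cv2.connectedComponentsWithStats(m)
    return [(c[i].round(1),s[i,4]) for i in range(1,n) if s[i,4]>=amin]
def fit(P):
    f=lambda v:(M@np.array([[np.cos(v[2]),np.sin(v[2])],[-np.sin(v[2]),np.cos(v[2])]])+v[:2]-P).ravel()
    r=least_squares(f,[.6,.18,.1]); return r.x, r.fun.round(4)
Y=((20,90,120),(35,255,255)); G=((55,80,60),(80,255,255))
E
python3 - <<'E'
from h import *
for c in("scene","top"):
    a=cv2.imread(f"pics/{c}0.png")
    for n,r in(("Y",Y),("G",G)):
        for uv,s in blobs(a,*r):
            p=ray(c,uv,.137)
            if .4<p[0]<.65 and .05<p[1]<.3: print(c,n,uv,s,p.round(4))
E
```

```text
scene Y [337.1 273.4] 102 [0.5671 0.1449 0.137 ]
scene Y [360.  288.7] 112 [0.559  0.2058 0.137 ]
scene Y [327.7 293.1] 121 [0.6171 0.1715 0.137 ]
scene G [366.  264.9] 98 [0.504  0.1672 0.137 ]
top Y [261.5 227.5] 76 [0.5615 0.1416 0.137 ]
top Y [237.7 231.4] 75 [0.5532 0.2029 0.137 ]
top G [253.  252.4] 76 [0.498  0.1644 0.137 ]
```

Emit:
send_rows --pt "47 14 -16 -10 0 0 0" --pt "47 28 -31.7 -10 0 0 0" --pt "47 28 -31.7 -10 0 0 0" --pt "47 28 -31.7 0 0 0 0" --pt "47 28 -31.7 0 0 0 0" --pt "47 28 -31.7 0 0 0 0" --pt "47 28 -31.7 0 0 0 0" --pt "47 28 -31.7 0 0 0 0" --pt "47 28 -31.7 0 0 0 0" --pt "47 28 -31.7 0 0 0 0"

```text
time_s: 1.6
tool_pos: [0.3672, -0.2388, 0.2529]
tool_rot: [179.9, -0.0, 19.4]
force: [0.2, -0.2, -0.3]
grip_width: 0.0468
```

Emit:
send_rows --pt "47 28 -31.7 0 0 0 0" --pt "47 28 -31.7 0 0 0 0" --pt "47 28 -31.7 0 0 0 0" --pt "47 28 -31.7 0 0 0 0" --pt "47 28 -31.7 0 0 0 0" --pt "47 28 -31.7 0 0 0 0" --pt "47 28 -31.7 0 0 0 0" --pt "47 28 -31.7 0 0 0 0" --pt "47 20 -24 0 0 0 0.07" --pt "47 10 -12 0 0 0 0.07" --pt "47 0 0 0 0 0 0.065" --pt "47 0 0 0 0 0 0"

```text
time_s: 2.8
tool_pos: [0.511, 0.1173, 0.2525]
tool_rot: [-180.0, 0.0, 7.7]
force: [-0.2, -0.2, -0.4]
grip_width: 0.0467
```

Run:
```python
from h import *
o=env.get_obs(); print(o["time_s"],o["tool_pos"],o["tool_rot"],o["force"],o["grip_width"])
k=env.get_calibration("wrist"); im=env.read_camera("wrist")[:,:,::-1].copy(); cv2.imwrite("pics/w0.png",im)
print(k["extrinsics"].round(3))
for n,r in(("Y",Y),("G",G)):
  for uv,s in blobs(im,*r,60): print(n,uv,s,ray("wrist",uv,.137,k).round(4))
```

```text
2.8 [0.5110342  0.117336   0.25250384] [-1.79985222e+02  9.29380623e-03  7.73781559e+00] [-0.15982173 -0.15632658 -0.38326888] 0.046734882174848946
[[ 0.134 -0.96  -0.244  0.577]
 [-0.991 -0.13  -0.032  0.125]
 [-0.001  0.246 -0.969  0.415]
 [ 0.     0.     0.     1.   ]]
Y [278.6 102.1] 1056 [0.604 0.157 0.137]
Y [214.1 161.9] 840 [0.5548 0.2008 0.137 ]
Y [294.2 161.5] 784 [0.563  0.1405 0.137 ]
Y [195.4 310.5] 767 [0.4297 0.2088 0.137 ]
Y [438.5 310.6] 749 [0.4571 0.0054 0.137 ]
Y [401.7 363.2] 5734 [0.4034 0.0264 0.137 ]
G [257.4 237.2] 692 [0.5004 0.1625 0.137 ]
```

View pics/w0.png

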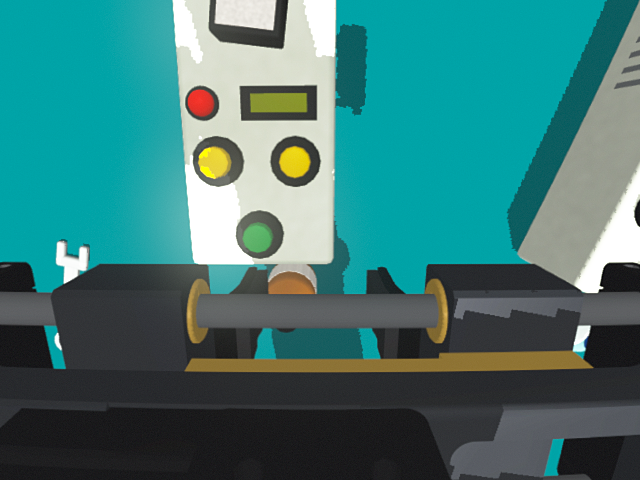

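The wrist view shows the red lamp at (202,103), yellow keys at (216,161) and (295,161), and the green key at (258,236). Lifted to z = 0.137, these agree with the top camera within about 2 mm, so I'll move over the reset keys.

Emit:
send_rows --pt "47 14 -12 0 0 0 0" --pt "47 27 -24 20 0 0 0" --pt "47 14 -11.6 35 0 0 0" --pt "47 0 0 25 0 0 0" --pt "47 0 0 0 0 0 0" --pt "47 0 0 0 0 0 0"

```text
time_s: 3.45
tool_pos: [0.5593, 0.1704, 0.1729]
tool_rot: [180.0, 0.0, 7.6]
force: [0.6, -0.1, 0.9]
grip_width: 0.047
```

Run:
```python
from h import *
o=env.get_obs(); print(o["time_s"],o["tool_pos"],o["tool_rot"],o["force"],o["grip_width"])
k=env.get_calibration("wrist"); im=env.read_camera("wrist")[:,:,::-1].copy(); 
E=k["extrinsics"];p0=o["tool_pos"]
a=np.deg2rad(7.7);x=np.array([np.cos(a),np.sin(a),0]);y=np.array([-np.sin(a),np.cos(a),0])
K=np.array([[k["fx"],0,k["cx"]],[0,k["fy"],k["cy"]],[0,0,1]])
def proj(P):
    R=E[:3,:3].T; return cv2.projectPoints(np.array([P]),cv2.Rodrigues(R)[0],-R@E[:3,3],K,np.array([k["k1"],0,0,0.]))[0][0,0]
c=np.array([.559,.172,.137])
for s in(1,-1):
    print("key",proj(c+s*.031*y),"tip",proj(p0+s*.031*y))
print("start",proj(c-.06*x))
for n,r in(("Y",Y),("G",G)):
  for uv,s in blobs(im,*r,60): print(n,uv,s,ray("wrist",uv,.137,k).round(4))
cv2.imwrite("pics/w1.png",im)
```

```text
3.45 [0.55932387 0.1703551  0.17294833] [1.79973582e+02 1.45160895e-02 7.64778414e+00] [ 0.6490056  -0.06308105  0.88569132] 0.04698025417954465
key [258.36739517 264.04180673] tip [250.1737863  287.62593858]
key [365.45840378 263.86172346] tip [378.54793204 287.41704633]
start [312.43515316 355.49472783]
Y [342.7 183.1] 1693 [0.6074 0.1613 0.137 ]
Y [261.7 259.3] 1121 [0.558  0.2011 0.137 ]
Y [363.9 260. ] 1137 [0.5653 0.1426 0.137 ]
Y [195.3 310.4] 764 [0.5204 0.2379 0.137 ]
Y [438.6 310.6] 741 [0.5396 0.0925 0.137 ]
Y [402.2 363.2] 5663 [0.5013 0.1073 0.137 ]
G [313.7 346.7] 858 [0.5058 0.164  0.137 ]
```

View pics/w1.png

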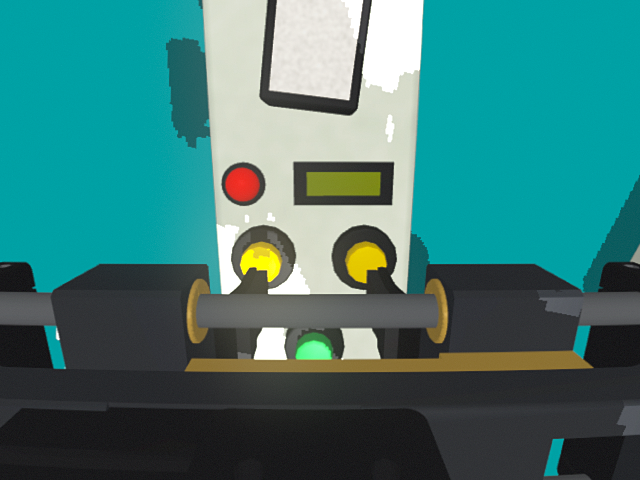

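Run:
```python
from h import *
k=env.get_calibration("wrist"); im=cv2.imread("pics/w1.png")
for uv in((263,226),(364.5,226),(231,258),(295,258),(332,258),(397,258)): print("collar z.127",uv,ray("wrist",uv,.127,k).round(4))
m=cv2.inRange(cv2.cvtColor(im,cv2.COLOR_BGR2HSV),*Y)
for x0,x1 in((235,290),(340,392)):
    s=m[230:285,x0:x1]; ys,xs=np.nonzero(s); xs+=x0; ys+=230
    u=(xs.min()+xs.max())/2; print("yellow",xs.min(),xs.max(),ys.min(),ys.max(),"topedge",ray("wrist",(u,ys.min()),.137,k).round(4),"L",ray("wrist",(xs.min(),260),.137,k).round(4),"R",ray("wrist",(xs.max(),260),.137,k).round(4))
```

```text
collar z.127 (263, 226) [0.5758 0.2038 0.127 ]
collar z.127 (364.5, 226) [0.5837 0.144  0.127 ]
collar z.127 (231, 258) [0.5533 0.2213 0.127 ]
collar z.127 (295, 258) [0.5585 0.1826 0.127 ]
collar z.127 (332, 258) [0.5614 0.1603 0.127 ]
collar z.127 (397, 258) [0.5666 0.1211 0.127 ]
yellow 240 281 241 281 topedge [0.5692 0.2032 0.137 ] L [0.5562 0.214  0.137 ] R [0.5594 0.1903 0.137 ]
yellow 345 386 241 282 topedge [0.5771 0.1436 0.137 ] L [0.5643 0.1535 0.137 ] R [0.5674 0.1299 0.137 ]
```

Emit:
send_rows --pt "47 1 -1.5 15 0 0 0" --pt "47 0 0 12 0 0 0" --pt "47 0 0 6 0 0 0" --pt "47 0 0 2 0 0 0" --pt "47 0 0 2 0 0 0" --pt "47 0 0 2 0 0 0" --pt "47 0 0 2 0 0 0" --pt "47 0 0 0 0 0 0"

```text
time_s: 4.3
tool_pos: [0.5599, 0.1726, 0.1317]
tool_rot: [180.0, 0.0, 7.7]
force: [-2.6, -2.0, 5.0]
grip_width: 0.0472
```

Emit:
send_rows --pt "47 0 0 1 0 0 0" --pt "47 0 0 0.7 0 0 0" --pt "47 0 0 0 0 0 0" --pt "47 0 0 0 0 0 0"

```text
time_s: 4.7
tool_pos: [0.56, 0.1726, 0.1314]
tool_rot: [179.9, -0.0, 7.7]
force: [-5.5, -2.6, 12.4]
grip_width: 0.0466
```

Emit:
send_rows --pt "47 0 0 1 0 0 0" --pt "47 0 0 0 0 0 0" --pt "47 0 0 0 0 0 0" --pt "47 0 0 0 0 0 0"

```text
time_s: 5.1
tool_pos: [0.56, 0.1727, 0.1313]
tool_rot: [179.9, -0.0, 7.7]
force: [-7.2, -5.0, 16.7]
grip_width: 0.047
```

Run:
```python
from h import *
o=env.get_obs(); print(o["time_s"],o["tool_pos"],o["tool_rot"],o["force"],o["wrist_torque"],o["grip_width"])
w=env.read_camera("wrist")[:,:,::-1]; s=env.read_camera("scene")[:,:,::-1]
cv2.imwrite("pics/p1.png",np.hstack([cv2.resize(w[200:320,220:420],(480,288),interpolation=2),cv2.resize(s[230:320,290:400],(320,288),interpolation=2)]))
```

```text
5.1 [0.5600421  0.17267148 0.13131222] [ 1.79904626e+02 -1.45618543e-02  7.65626464e+00] [-7.21006103 -4.95948236 16.70019072] [-0.89547566  1.7915122  -0.00489038] 0.04696901902832237
```

View pics/p1.png

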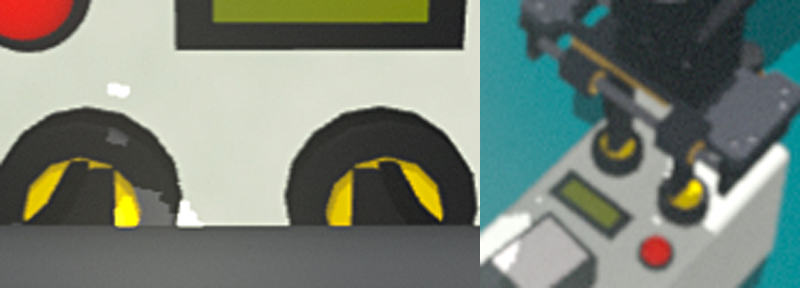

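Each fingertip is on its own yellow key, both keys are sunk, and the tip height has stopped changing. I'll add a small margin and hold.

Emit:
send_rows --pt "47 0 0 1 0 0 0" --pt "47 0 0 0 0 0 0" --pt "47 0 0 0 0 0 0" --pt "47 0 0 0 0 0 0" --pt "47 0 0 0 0 0 0" --pt "47 0 0 0 0 0 0" --pt "47 0 0 0 0 0 0" --pt "47 0 0 0 0 0 0" --pt "47 0 0 0 0 0 0" --pt "47 0 0 0 0 0 0" --pt "47 0 0 0 0 0 0" --pt "47 0 0 0 0 0 0"

```text
time_s: 6.4
tool_pos: [0.56, 0.1726, 0.1312]
tool_rot: [179.9, -0.0, 7.7]
force: [-8.4, -4.8, 22.3]
grip_width: 0.047
```

Emit:
send_rows --pt "47 0 0 0 0 0 0" --pt "47 0 0 0 0 0 0" --pt "47 0 0 0 0 0 0" --pt "47 0 0 0 0 0 0" --pt "47 0 0 0 0 0 0" --pt "47 0 0 0 0 0 0" --pt "47 0 0 0 0 0 0" --pt "47 0 0 0 0 0 0" --pt "47 0 0 0 0 0 0" --pt "47 0 0 0 0 0 0" --pt "47 0 0 0 0 0 0" --pt "47 0 0 0 0 0 0"

```text
time_s: 7.6
tool_pos: [0.5601, 0.1727, 0.1312]
tool_rot: [179.9, -0.0, 7.7]
force: [-8.0, -5.4, 22.0]
grip_width: 0.047
```

Run:
```python
from cell import env
o=env.get_obs(); print(o["time_s"],o["tool_pos"],o["tool_rot"],o["force"],o["wrist_torque"],o["grip_width"])
```

```text
7.6 [0.56005962 0.17267968 0.13123854] [ 1.79874499e+02 -2.35890699e-02  7.65349103e+00] [-7.9530753  -5.36333625 22.00753576] [-0.99519254  2.2275725  -0.02928418] 0.04700483008659087
```

Emit:
send_rows --pt "47 0 0 -5 0 0 0" --pt "47 0 0 -15 0 0 0" --pt "47 0 0 -25 0 0 0" --pt "47 0 0 -10 0 0 0" --pt "0 -15 0 0 0 0 0" --pt "0 -30 0 0 0 0 0" --pt "0 -15 0 0 0 0 0" --pt "0 0 0 0 0 0 0" --pt "0 0 0 0 0 0 0" --pt "0 0 0 0 0 0 0"

```text
time_s: 8.6
tool_pos: [0.5016, 0.1648, 0.183]
tool_rot: [-180.0, -0.1, 7.6]
force: [0.4, 0.1, 0.4]
grip_width: 0.0071
```

Run:
```python
from h import *
o=env.get_obs(); print(o["time_s"],o["tool_pos"],o["tool_rot"],o["force"],o["grip_width"])
k=env.get_calibration("wrist");w=env.read_camera("wrist")[:,:,::-1].copy(); s=env.read_camera("scene")[:,:,::-1].copy()
for uv,a in blobs(w,*Y,60): print("Y",uv,a,ray("wrist",uv,.137,k).round(4))
cv2.imwrite("pics/p2.png",np.hstack([cv2.resize(w[60:420,120:520],(480,432)),cv2.resize(s[220:328,300:380],(320,432),interpolation=2)]))
```

```text
8.6 [0.50158032 0.1647705  0.18296859] [-1.79966844e+02 -5.41365633e-02  7.63852259e+00] [0.38287849 0.06089049 0.39170158] 0.007090361283068503
Y [347.3  83.3] 1849 [0.6025 0.1604 0.137 ]
Y [263.2 161.9] 1394 [0.5547 0.2014 0.137 ]
Y [370.6 161.6] 1398 [0.5629 0.141  0.137 ]
Y [282.  310.9] 378 [0.4646 0.1809 0.137 ]
Y [351.7 311.2] 368 [0.4702 0.1373 0.137 ]
Y [310.4 363.5] 5749 [0.4294 0.1583 0.137 ]
```

View pics/p2.png

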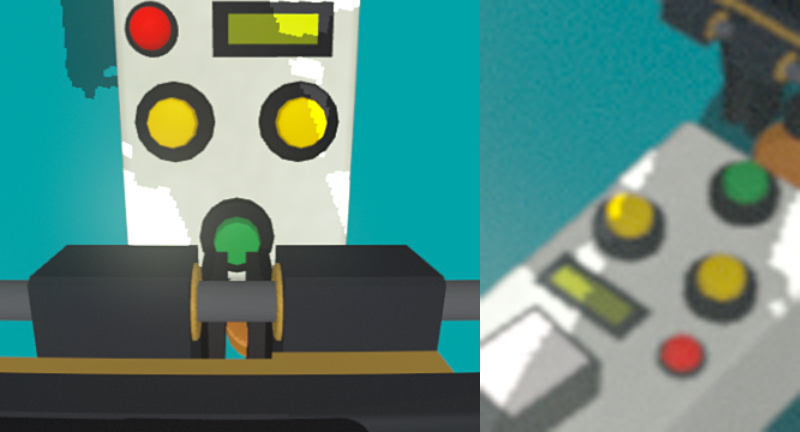

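Both yellow keys are back up at (172,122) and (300,122) in the crop, 61 mm apart when placed at the up height. The closed fingers are lined up over the green key, so I'll press it.

Emit:
send_rows --pt "0 -1.5 1 12 0 0 0" --pt "0 0 0 18 0 0 0" --pt "0 0 0 11 0 0 0" --pt "0 0 0 3 0 0 0" --pt "0 0 0 2 0 0 0" --pt "0 0 0 2 0 0 0" --pt "0 0 0 2 0 0 0" --pt "0 0 0 2 0 0 0" --pt "0 0 0 1 0 0 0" --pt "0 0 0 0 0 0 0" --pt "0 0 0 0 0 0 0"

```text
time_s: 9.8
tool_pos: [0.4994, 0.1638, 0.1312]
tool_rot: [180.0, -0.0, 7.7]
force: [-4.6, -2.0, 10.1]
grip_width: 0.0007
```

Emit:
send_rows --pt "0 0 0 1 0 0 0" --pt "0 0 0 1 0 0 0" --pt "0 0 0 0.5 0 0 0" --pt "0 0 0 0 0 0 0" --pt "0 0 0 0 0 0 0" --pt "0 0 0 0 0 0 0"

```text
time_s: 10.4
tool_pos: [0.4995, 0.1638, 0.1309]
tool_rot: [179.9, -0.0, 7.7]
force: [-10.5, -4.3, 25.5]
grip_width: 0.0002
```

Key at its stop (131 mm, 25 N). Now up and clear.

Emit:
send_rows --pt "0 0 0 -4 0 0 0" --pt "0 0 0 -15 0 0 0" --pt "0 0 0 -30 0 0 0" --pt "0 0 0 -40 0 0 0" --pt "0 0 0 -30 0 0 0" --pt "0 -15 0 -10 0 0 0" --pt "0 -25 0 0 0 0 0" --pt "0 -12 0 0 0 0 0" --pt "0 0 0 0 0 0 0" --pt "0 0 0 0 0 0 0"

```text
time_s: 11.4
tool_pos: [0.4484, 0.1566, 0.2569]
tool_rot: [180.0, -0.1, 7.6]
force: [0.5, 0.7, -1.4]
grip_width: 0.0003
```

Run:
```python
from h import *
o=env.get_obs(); print(o["time_s"],o["tool_pos"],o["force"])
k=env.get_calibration("wrist");w=env.read_camera("wrist")[:,:,::-1].copy(); s=env.read_camera("scene")[:,:,::-1].copy()
cv2.imwrite("pics/p3.png",np.hstack([cv2.resize(w[0:300,140:480],(480,424)),cv2.resize(s[220:326,300:380],(320,424),interpolation=2)]))
for n,r in(("Y",Y),("G",G)):
  for uv,a in blobs(w,*r,60): print(n,uv,a,ray("wrist",uv,.137,k).round(4),ray("wrist",uv,.131,k).round(4))
```

```text
11.4 [0.44835786 0.15657474 0.25688781] [ 0.48232792  0.70957105 -1.41488145]
Y [339.2  25.5] 1190 [0.5998 0.1594 0.137 ] [0.6016 0.1593 0.131 ]
Y [273.9  84.6] 881 [0.5538 0.2013 0.137 ] [0.5547 0.2021 0.131 ]
Y [356.7  84.6] 887 [0.5618 0.1409 0.137 ] [0.5629 0.1404 0.131 ]
Y [296.4 311.9] 317 [0.3758 0.1633 0.137 ] [0.3728 0.1633 0.131 ]
Y [337.3 311.4] 307 [0.3808 0.1288 0.137 ] [0.378 0.128 0.131]
Y [295.8 363.5] 5740 [0.3257 0.158  0.137 ] [0.3217 0.1578 0.131 ]
G [315.5 165.3] 703 [0.4997 0.1632 0.137 ] [0.4994 0.1632 0.131 ]
```

View pics/p3.png

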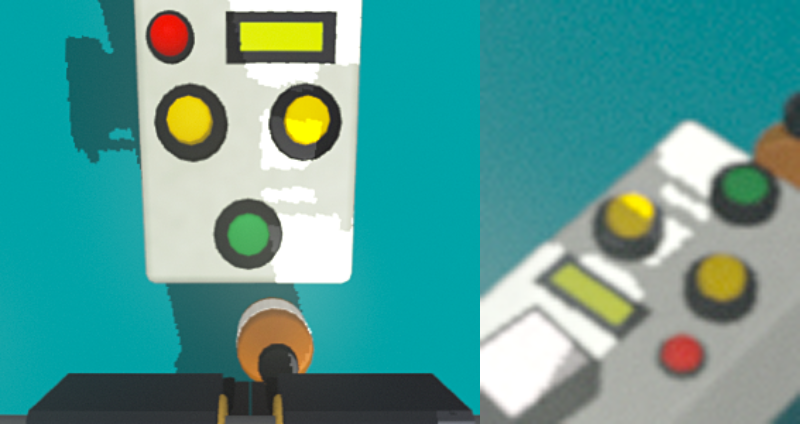

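The green key at (743,190) now sits lower in its collar, both yellow keys are up, and the arm is clear.

```bash
python3 -c "
from cell import env
print(env.sign_off())"
```

```text
the job is handed in; nothing more can be done
None
```

The tripped heater was the left one, with the red lamp. I reset and started it, and handed the job in at about 11.5 s of the 42 s allowed.

- **Reset keys:** I pressed both yellow keys together, one open fingertip on each. They reached their stops at a tip height of 131.2–131.4 mm and I held them there for about 2.9 s at 12–22 N. A wrist picture afterwards showed both back up, 61 mm apart.
- **Start key:** After that I pressed the green key with closed fingers down to its stop, at 130.9 mm and 25 N. The last pictures show it lower in its collar, with the arm clear at z = 0.257 m and almost no force on the tool.
- **Disagreements:** The scene camera placed the keys about 5 mm away from the top camera. I relied on the top and wrist cameras, which agreed to about 2 mm.
- **Not confirmed:** The red lamp still looked red in the last pictures. I judged how far each key went down from tip height and force, since the key values cannot be read directly. I did not picture the other heater and the loose items again at the end; the arm passed well above or clear of them throughout.

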